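Index the stop turret of a graduation punch and seat the punch on it

TASK

On the little punch stand, take the hexagonal knob and wind the six-position stop turret back (anticlockwise seen from above) until it comes up firmly but gently against its end stop, then turn it clockwise exactly three clicks from there, not past the third. Then press the round palm button of the punch straight down until its foot seats firmly but gently on the stop screw below, keep it there for half a second and let it spring back up. Leave the tools and things lying around alone.

Things in the scene. Friction and masses are not known exactly. Their poses are not given: they have to be found in the camera images.
- stand: Fixed dark steel punch stand: base plate 170 (x) x 255 (y) x 12 mm on the bench. Origin on the bench under the turret's vertical axis, z up; the punch lies on its own -y side (pillar 85 mm from the turret axis, top 102 mm above the bench). All parts turn with its yaw. A brass housing on its -x side holds the spring pawl that makes the clicks.
- turret (a joint): Turret angle, rad, growing CLOCKWISE seen from above; a click is 1.047; notches at 0 (first from the end stop), 1.047, 2.094, 3.142... It starts in notch 1, 2 or 3. A spring pawl (about 0.27 N m, well damped) pulls it into the nearest notch within a second. The end stop was readjusted: it is met anywhere from -0.07 to -0.3, against the pawl; let go there, the turret returns to 0.
- knob (a point): Middle of the dark wooden hexagonal knob on the turret axis, 131 mm above the bench: 40 mm across flats, 30 mm tall, on a 26 mm spindle; nothing else within 100 mm of the axis stands above 102 mm. The point turns with the turret. Opposite flats face its x axis and every 60 degrees from it, so in each notch a pair of flats faces the stand's x axis and every 60 degrees from it.
- stop_lug: Aluminium lug, 10 mm wide, on the edge of the turret's 124 mm disc; origin in its middle, 70 mm from the turret axis, 36 mm above the bench; turns with the turret. It runs up against the end stop, a rigid upright steel pin of 10 mm diameter on the base plate. Lug and pin bear at most 25 N, about 1.7 N m at the knob on top of the pawl's; a third to a half of that is firm.
- carriage (a joint): Travel of the punch downwards, m: 0 is up (sprung); the foot meets the screw of position 3 at about 0.012, give or take 0.006. The spring takes about 2 N at first and 3 N there; beyond that the seat is rigid.
- button_top (a point): Centre of the top face of the round dark wooden palm button of the punch, 38 mm across, 118 mm above the bench when up, 130 mm from the turret axis on the stand's -y side. It moves only straight down. About 8 to 14 N on it in all seat the foot well.
- beeswax: Loose yellow wax block 30x50x22 mm, a bystander; origin under its middle.
- peg_1: Loose black violin peg 21x75x11 mm, a bystander; origin under its middle.
- clutch_pencil: Loose dark red clutch pencil 9x143x10 mm, a bystander; origin under its middle.
- rosin: Loose brown rosin cake, 43 mm across and 16 mm high, a bystander; origin under its middle.
- punch_foot: Round steel foot, 12 mm across, under the inner end of the punch carriage, 50 mm from the turret axis; origin at its lowest point, 70 mm above the bench when up. Below it pass six upright stop screws of the disc, 10 mm diameter. The screw of position 3 was readjusted: its top is 58 mm above the bench give or take 6 mm, so the seat must be felt. Foot and screw bear at most 25 N.

How it is judged:
By the outcome, as a careful person would: the job done as asked, in the order asked, and still so for the second after the job is handed in, with the robot touching nothing.
It also fails if it takes over 72 s, if anything falls off the work surface, if the arm or the gripper's body presses on something with over 40 N, if the wrist force passes 120 N, or if a joint passes its speed limit or range.

ROBOT

A 6-joint arm with a two-finger parallel gripper is mounted at the origin on a cart in front of the work surface, level with it; the furniture and walls round the work are solid. World frame = base frame: x ahead of the robot, y to its left, z up, the work surface at z = 0. Lengths are in mm, angles in degrees, forces in N, time in s.
With the tool pointing down it reaches from about 275 to 1000 mm from the base axis. Payload 8.4 kg.
Tool frame: the origin (TCP) lies midway between the tips of the shut fingers; the grasp point (between the pads) lies 19 mm behind it; z points along the fingers, y is the line along which they close (so a half turn about z gives the same grasp; the last joint's range is limited). The gripper opens to 85 mm and grips with 20 to 120 N. Pads are 22 mm wide; open, the fingers measure 114 mm over their backs; the gripper's body (76 mm by 85 mm) begins 54 mm behind the grasp point. The pads swing forward as they close: fully open they stand 13 mm farther back than shut.
Start: joints at [-69.351, 20.225, 93.587, -0, 66.188, -0.138], TCP at [221.807, -584.32, 231.281] pointing down, gripper open.
Joint ranges: [-150.9, 150.9], [-52.94, 120.26], [3.33, 152.33], [-74.26, 254.26], [0, 154.13], [-172.89, 172.89]. Speed limits (degrees/s): [127.2, 127.2, 159.86, 180, 180, 180].

INTERFACE

Orientations are given as a 3x3 rotation matrix whose columns are the frame's x, y, z axes.
In Python, from plant import readout, read_camera, workorder gives the robot as it stands.
- The arm moves only by the tool move_arm, never from a script. Its argument "motion" is a list of rows, each a list of 5 numbers: the shift along the tool's x, y, z in m, then the turn about the tool's z in rad, then the closure in counts, from 0 (fully open) to 255 (shut). In form: [[dx, dy, dz, spin, claw], ...]. A call has 1 to 5 rows; each row shifts and turns the commanded pose from where the row before left it, along the tool's axes as they then stand; what a row does not reach is not made up. A row lasts 1/8 s, in which the tool goes at most 62.5 mm and 10.7 degrees, less where a joint would pass 70% of its speed; a pose out of reach is approached as far as the arm can. A call with a gripper value outside its range is refused whole. The fingers move at their own pace and stop on an object; "newtons" is the grip in N (left out, the last holds). Time passes only in rows, so rows that do not move let the fingers close. It gives the time, the measured TCP pose, the force and the opening at its end, in the units of the state.
- readout.read_state(): the state, without advancing time (a new reading comes with each control period).
- read_camera(name): name is "scene" or "top"; returns a dict with "image" (420x560x3 uint8, red, green, blue), "mtx" (3x3 intrinsics, pixels), "world_to_cam" (4x4, takes a point from world to camera coordinates). Camera axes: x right, y down, z forward; pixel columns grow to the right and rows downward; lengths in mm; the calibration is good to about 2 mm. A picture is of the moment at which its call begins. There is no depth.
- workorder.finish_job(): hands the job in, once; it reports no verdict.
The state is a dict: "clock": time; "joints": joint angles; "qvel": joint speeds; "joint_efforts": joint torques, N m; "position": TCP position; "ee_rot": TCP orientation; "wrist_force": force on the tool from outside, world axes, zero at the start; "torque": the same for the moment, N m; "gripper_width": finger opening in mm.
Only numpy, scipy, OpenCV 4.12 (cv2) and the standard library are available. Lean on these libraries where they do the work, as an engineer would, in place of code of your own. Each camera call takes 0.05 s, during which the arm holds its last target. There are 200 camera calls.

## Working session

There is one attempt and no reset: what is moved stays moved. The work goes in short steps, Python scripts to look and compute and a tool call to move; the robot and the scene stay as the last step left them, time stands still between calls to the robot, and variables do not carry over. Pictures are saved under pics/ and viewed, on a budget of 10 in all, crops included, one or two more only if the job needs it, and the job is handed in when it is done.

Besides the shell and the picture viewer there is one more tool, called after "Request:" by a JSON object that holds its "api" and its "payload". move_arm: Moves the arm, as the interface text tells. Its arguments: {"type":"object","properties":{"motion":{"type":"array"},"newtons":{"type":"number"}},"required":["motion"]}

```bash
mkdir -p pics; ls
python3 - <<'E'
from plant import readout, read_camera
import cv2,numpy as np
np.set_printoptions(precision=3,suppress=True)
for n in("scene","top"):
    c=read_camera(n); cv2.imwrite(f"pics/{n}0.png",c["image"][...,::-1]); print(n,c["mtx"],c["world_to_cam"])
print(readout.read_state())
E
```

```text
pics
scene [[530.993   0.    268.468]
 [  0.    530.993 216.59 ]
 [  0.      0.      1.   ]] [[ -0.799  -0.6    -0.023 486.789]
 [ -0.292   0.421  -0.859 210.245]
 [  0.525  -0.68   -0.511 751.572]
 [  0.      0.      0.      1.   ]]
top [[453.887   0.    278.578]
 [  0.    453.887 216.306]
 [  0.      0.      1.   ]] [[   0.003   -1.       0.021   68.86 ]
 [  -0.997   -0.004   -0.076  565.694]
 [   0.076   -0.02    -0.997 1116.038]
 [   0.       0.       0.       1.   ]]
{'clock': 0.1, 'joints': array([-69.354,  20.258,  93.623,   0.001,  66.19 ,  -0.137]), 'qvel': array([ 0.013, -0.133, -0.028, -0.003,  0.049, -0.077]), 'joint_efforts': array([  0.   , -60.635, -34.282,  -0.   ,   0.004,   0.   ]), 'position': array([ 221.634, -583.935,  230.657]), 'ee_rot': array([[ 0.935,  0.355, -0.   ],
       [ 0.355, -0.935,  0.001],
       [ 0.   , -0.001, -1.   ]]), 'wrist_force': array([-0.421,  0.025, -0.442]), 'torque': array([ 0.044,  0.01 , -0.014]), 'gripper_width': 85.80226027746477}
```

View pics/top0.png

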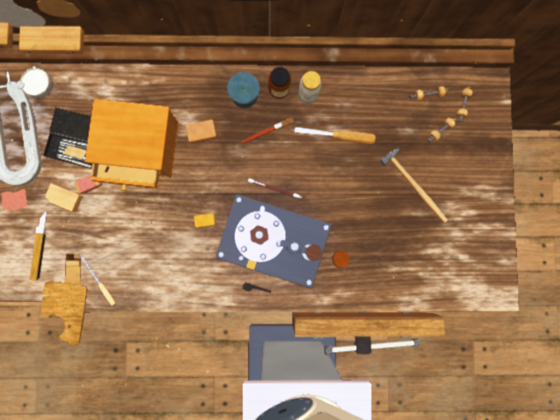

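View pics/scene0.png

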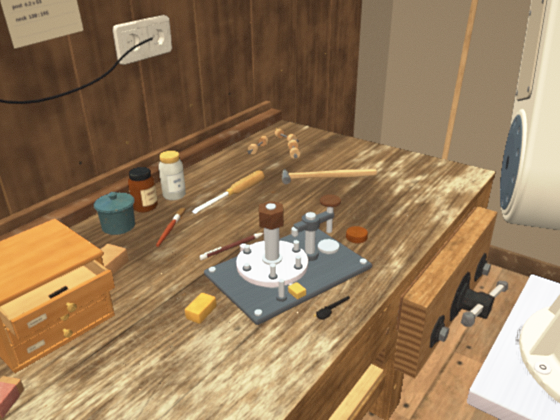

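The top view shows the knob near (260,235), the button at (313,253) and the brass housing at (251,265). The scene view shows the knob at (271,215). Next I'll measure and zoom in.

```bash
cat > h.py <<'E'
import cv2,numpy as np
np.set_printoptions(precision=2,suppress=True)
def ray(c,px,z):
    W=c["world_to_cam"];R=W[:3,:3];o=-R.T@W[:3,3]
    d=R.T@np.linalg.inv(c["mtx"])@[px[0],px[1],1]
    return o+d*(z-o[2])/d[2]
def proj(c,p):
    q=c["mtx"]@(c["world_to_cam"]@[*p,1])[:3]; return q[:2]/q[2]
E
python3 - <<'E'
from h import *
from plant import read_camera
c=read_camera("top"); im=c["image"]; h=cv2.cvtColor(im,cv2.COLOR_RGB2HSV)
m=((h[...,0]<12)|(h[...,0]>172))&(h[...,1]>80)&(h[...,2]<130); m=m.astype(np.uint8)*255
pts={}
for name,(x,y),z in(("knob",(260,235),146),("button",(313,253),118)):
    w=np.zeros_like(m); w[y-16:y+17,x-14:x+15]=m[y-16:y+17,x-14:x+15]
    n,l,s,ce=cv2.connectedComponentsWithStats(w); k=1+np.argmax(s[1:,4]); pts[name]=ray(c,ce[k],z); print(name,ce[k],s[k],pts[name])
d=pts["button"]-pts["knob"]; print(np.hypot(*d[:2]),"yaw",np.degrees(np.arctan2(d[0],-d[1])))
# base plate corner screws at z=12
for p in((239,200),(327,228),(309,283),(222,255)): print(p,ray(c,p,12)[:2])
cr=im[185:295,205:355]
cv2.imwrite("pics/crop1.png",cv2.resize(cr,None,fx=5.3,fy=5.3,interpolation=cv2.INTER_CUBIC)[...,::-1])
E
```

```text
knob [263.58 238.58] [262 236   4   5  12] [506.26 106.41 146.  ]
button [314.01 252.39] [306 245  19  15 194] [475.91  -8.28 118.  ]
118.63477911896831 yaw -14.822957100156056
(239, 200) [607.03 170.64]
(327, 228) [537.02 -51.8 ]
(309, 283) [399.26  -5.93]
(222, 255) [468.49 211.84]
```

View pics/crop1.png

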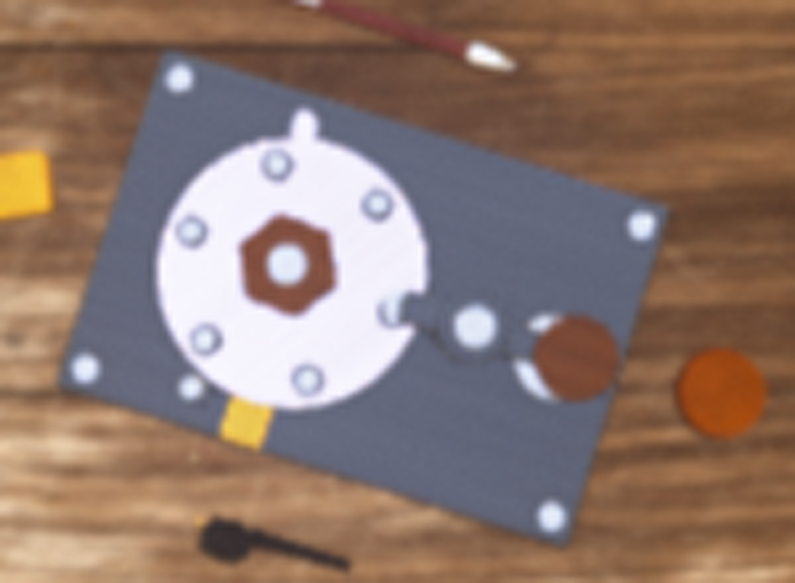

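```bash
cat >> h.py <<'E'
def plan(target,ang):
    from plant import readout
    s=readout.read_state(); R=s["ee_rot"]
    d=R.T@(np.array(target)-s["position"]); a=np.degrees(np.arctan2(R[1,1],R[0,1]))
    print("t",s["clock"],"pos",s["position"],"tool shift",d,"yang",a,"spin",np.radians(a-ang),"j",s["joints"],"F",s["wrist_force"],"T",s["torque"],"w",s["gripper_width"])
E
python3 - <<'E'
from h import *
from plant import read_camera
c=read_camera("top")
k=ray(c,(205+288/5.3-.4,185+265/5.3-.4),146);b=ray(c,(205+575/5.3-.4,185+358/5.3-.4),118);print(k,b)
d=b-k;print(np.hypot(*d[:2]),np.degrees(np.arctan2(d[0],-d[1])))
plan([k[0],k[1],215],-17.6)
E
```

```text
[515.06 116.75 146.  ] [476.46  -6.19 118.  ]
128.86038988568254 -17.430332607518594
t 0.2 pos [ 221.73 -584.07  230.86] tool shift [ 522.97 -551.07   16.31] yang -69.21114399129947 spin -0.9007843933690632 j [-69.35  20.25  93.61   0.    66.19  -0.14] F [-0.5   1.06 -0.72] T [-0.04  0.02 -0.05] w 85.4043991453211
```

Request:
{"api": "move_arm", "payload": {"motion": [[0.02,-0.02,0,0,0],[0.04,-0.042,0,0,0],[0.04,-0.042,0,0,0],[0.04,-0.042,0,0,0],[0.04,-0.042,0,0,0]]}}

```text
clock: 0.82
position: [323.8, -343.0, 231.3]
ee_rot: [[0.935, 0.354, 0.0], [0.354, -0.935, -0.0], [0.0, 0.0, -1.0]]
wrist_force: [1.0, -0.9, -0.5]
gripper_width: 85.3
```

Request:
{"api": "move_arm", "payload": {"motion": [[0.04,-0.042,0,0,0],[0.04,-0.042,0,0,0],[0.04,-0.042,0,0,0],[0.04,-0.042,0,0,0],[0.04,-0.042,0,0,0]]}}

```text
clock: 1.45
position: [436.3, -75.6, 231.5]
ee_rot: [[0.935, 0.355, 0.001], [0.355, -0.935, -0.0], [0.001, 0.0, -1.0]]
wrist_force: [0.3, -0.4, -0.4]
gripper_width: 85.2
```

Request:
{"api": "move_arm", "payload": {"motion": [[0.04,-0.042,0,0,0],[0.04,-0.042,0,0,0],[0.04,-0.042,0,0,0],[0.023,-0.027,0,0,0],[0,0,0,0,0]]}}

```text
clock: 2.08
position: [515.7, 118.5, 231.0]
ee_rot: [[0.934, 0.358, -0.0], [0.358, -0.934, 0.0], [0.0, -0.0, -1.0]]
wrist_force: [0.0, -0.6, 0.1]
gripper_width: 85.4
```

Request:
{"api": "move_arm", "payload": {"motion": [[0,0,0,-0.18,0],[0,0,0,-0.18,0],[0,0,0,-0.18,0],[0,0,0,-0.18,0],[0,0,0,-0.18,0]]}}

```text
clock: 2.7
position: [514.7, 115.2, 231.2]
ee_rot: [[0.298, 0.954, -0.001], [0.954, -0.298, -0.0], [-0.001, -0.0, -1.0]]
wrist_force: [0.4, -0.1, -0.7]
gripper_width: 85.3
```

Run:
```python
from h import *
from plant import read_camera
c=read_camera("scene"); plan([515,117,112],-17.6)
cv2.imwrite("pics/s1.png",cv2.resize(c["image"][120:330,180:400],None,fx=2.7,fy=2.7,interpolation=cv2.INTER_CUBIC)[...,::-1])
# knob position from scene: dark wood blob near (271,209) in start picture
im=cv2.imread("pics/scene0.png");h=cv2.cvtColor(im,cv2.COLOR_BGR2HSV)
print("proj knob bottom/top",proj(c,(515,117,116)),proj(c,(515,117,146)))
m=(((h[...,0]<12)|(h[...,0]>172))&(h[...,1]>80)&(h[...,2]<150)).astype(np.uint8);w=np.zeros_like(m);w[195:240,250:295]=m[195:240,250:295]
n,l,s,ce=cv2.connectedComponentsWithStats(w);k=1+np.argmax(s[1:,4]);print(s[k],ce[k])
```

```text
t 2.75 pos [514.68 115.27 231.19] tool shift [  1.81  -0.15 119.19] yang -16.846597307541632 spin 0.013149357576788794 j [ 12.47  11.56 105.46  -0.02  63.01  29.33] F [ 0.69 -0.41 -0.19] T [ 0.02  0.01 -0.03] w 85.42255787995292
proj knob bottom/top [269.81 222.38] [269.42 206.72]
[260 211  23  18 267] [271.31 219.95]
```

View pics/s1.png

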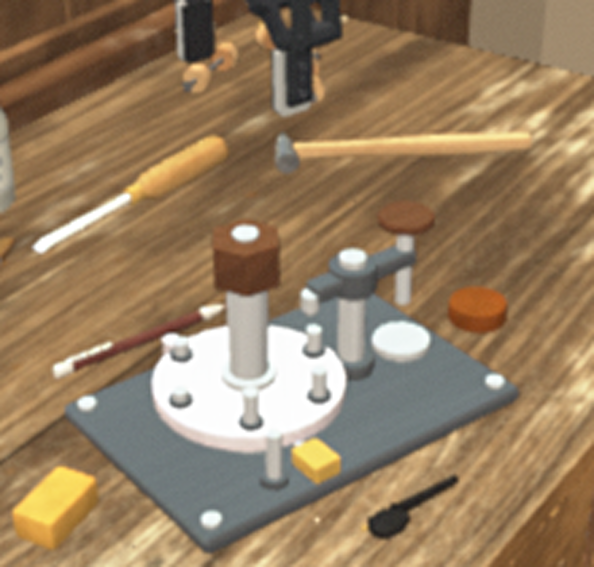

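The scene crop shows the open fingers straddling the hex knob (crop 245,260), with free space below. Next I descend and grip.

Request:
{"api": "move_arm", "payload": {"motion": [[0.0012,-0.0005,0.03,0.013,0],[0,0,0.03,0,0],[0,0,0.03,0,0],[0,0,0.029,0,0],[0,0,0,0,0]]}}

```text
clock: 3.38
position: [513.2, 116.6, 110.6]
ee_rot: [[0.318, 0.948, -0.004], [0.948, -0.318, -0.001], [-0.002, -0.004, -1.0]]
wrist_force: [0.2, 0.6, -0.2]
gripper_width: 85.8
```

Request:
{"api": "move_arm", "payload": {"motion": [[0,0,0,0,100],[0,0,0,0,140],[0,0,0,0,255],[0,0,0,0,255],[0,0,0,0,255]], "newtons": 30}}

```text
clock: 4.0
position: [514.1, 118.1, 113.4]
ee_rot: [[0.315, 0.949, -0.001], [0.949, -0.315, 0.0], [-0.0, -0.002, -1.0]]
wrist_force: [-7.0, 1.7, 9.1]
gripper_width: 39.6
```

```bash
python3 -c "
from h import *
plan([514.4,116.5,112],-17.6)"
```

```text
t 4.0 pos [514.07 118.08 113.41] tool shift [-1.4   0.81  1.41] yang -18.364442829889068 spin -0.013342044324827131 j [ 12.75  20.2  111.25   0.05  48.63  31.08] F [-7.04  1.65  9.07] T [0.42 1.18 0.48] w 39.58015079954854
```

Request:
{"api": "move_arm", "payload": {"motion": [[0,-0.0005,-0.0005,-0.006,255],[0,0,0,0,255],[0,0,0,0,255]], "newtons": 90}}

```text
clock: 4.38
position: [514.0, 118.1, 113.6]
ee_rot: [[0.31, 0.951, -0.001], [0.951, -0.31, 0.0], [-0.0, -0.001, -1.0]]
wrist_force: [-7.0, 2.2, 8.9]
gripper_width: 38.7
```

```bash
python3 -c "
from h import *
plan([514.4,116.5,112],-17.6)"
```

```text
t 4.375 pos [514.04 118.1  113.63] tool shift [-1.41  0.84  1.63] yang -18.039343710712707 spin -0.007667994299866196 j [ 12.76  20.16 111.27   0.03  48.61  30.78] F [-6.96  2.2   8.86] T [0.34 1.08 0.29] w 38.727350663410554
```

Request:
{"api": "move_arm", "payload": {"motion": [[0,-0.001,-0.0015,-0.006,255],[0,0,0,0,255],[0,0,0,0,255]]}}

```text
clock: 4.75
position: [514.0, 118.1, 113.8]
ee_rot: [[0.304, 0.953, 0.0], [0.953, -0.304, -0.0], [0.0, 0.0, -1.0]]
wrist_force: [6.1, 2.1, -15.6]
gripper_width: 38.8
```

```bash
python3 -c "
from h import *
plan([514.4,116.5,112],-17.6)"
```

```text
t 4.75 pos [513.95 118.15 113.78] tool shift [-1.43  0.93  1.78] yang -17.697541442188292 spin -0.0017024193233293801 j [ 12.79  20.11 111.32  -0.01  48.54  30.49] F [  6.09   2.14 -15.62] T [ 0.21 -0.52  0.14] w 38.795084982269195
```

Request:
{"api": "move_arm", "payload": {"motion": [[0,0.0005,0.0009,-0.05,255],[0,0,0,-0.12,255],[0,0,0,-0.12,255],[0,0,0,-0.12,255],[0,0,0,0,255]]}}

```text
clock: 5.38
position: [513.7, 118.2, 113.7]
ee_rot: [[-0.1, 0.995, -0.001], [0.995, 0.1, 0.0], [0.0, -0.001, -1.0]]
wrist_force: [-2.5, 3.2, 2.3]
gripper_width: 38.6
```

```bash
python3 -c "
from h import *
plan([514,118,113.6],104)"
```

```text
t 5.375 pos [513.69 118.2  113.71] tool shift [-0.23  0.28  0.11] yang 5.7172681381809 spin -1.71535726884348 j [ 12.78  20.13 111.3    0.04  48.61   7.04] F [-2.49  3.16  2.26] T [ 0.25  0.7  -0.5 ] w 38.61206845693572
```

Request:
{"api": "move_arm", "payload": {"motion": [[0,0,0,-0.13,255],[0,0,0,-0.13,255],[0,0,0,-0.13,255],[0,0,0,-0.13,255],[0,0,0,-0.13,255]]}}

```text
clock: 6.0
position: [513.1, 118.0, 113.7]
ee_rot: [[-0.683, 0.731, -0.002], [0.731, 0.683, -0.0], [0.001, -0.002, -1.0]]
wrist_force: [-6.6, 1.1, 3.7]
gripper_width: 38.9
```

Request:
{"api": "move_arm", "payload": {"motion": [[0,0,0,-0.13,255],[0,0,0,-0.13,255],[0,0,0,-0.13,255],[0,0,0,-0.13,255],[0,0,0,-0.13,255]]}}

```text
clock: 6.62
position: [512.8, 117.4, 113.7]
ee_rot: [[-0.986, 0.169, -0.003], [0.169, 0.986, -0.001], [0.002, -0.001, -1.0]]
wrist_force: [-6.2, -1.4, 5.3]
gripper_width: 38.7
```

```bash
python3 -c "
from h import *
plan([514,118,113.6],104)"
```

```text
t 6.625 pos [512.84 117.44 113.66] tool shift [-1.05  0.74  0.05] yang 80.29286707384249 spin -0.41376752576940634 j [ 12.75  20.11 111.35  -0.02  48.69 -67.53] F [-6.2  -1.44  5.31] T [-0.45  0.95 -0.63] w 38.71684242987146
```

Request:
{"api": "move_arm", "payload": {"motion": [[0.0004,0,0,-0.1,255],[0,0,0,-0.1,255],[0,0,0,-0.1,255],[0,0,0,0,255],[0,0,0,0,255]]}}

```text
clock: 7.25
position: [512.8, 117.1, 113.7]
ee_rot: [[-0.992, -0.128, -0.002], [-0.128, 0.992, -0.002], [0.002, -0.002, -1.0]]
wrist_force: [-6.2, -3.8, 4.0]
gripper_width: 38.8
```

```bash
python3 -c "
from h import *
plan([514,118,113.6],104)"
```

```text
t 7.25 pos [512.82 117.12 113.68] tool shift [-1.29  0.72  0.08] yang 97.34337946972103 spin -0.11617994530921893 j [ 12.75  20.09 111.38  -0.1   48.65 -84.52] F [-6.16 -3.76  3.97] T [-0.58  0.75  0.49] w 38.77895359106138
```

Request:
{"api": "move_arm", "payload": {"motion": [[0,0,0,-0.04,255],[0,0,0,-0.03,255],[0,0,0,-0.02,255],[0,0,0,0,255],[0,0,0,0,255]]}}

```text
clock: 7.88
position: [512.8, 117.1, 113.7]
ee_rot: [[-0.976, -0.216, -0.002], [-0.216, 0.976, -0.002], [0.002, -0.001, -1.0]]
wrist_force: [-5.9, -5.3, 3.5]
gripper_width: 39.2
```

```bash
python3 -c "
from h import *
plan([514,118,113.6],104)"
```

```text
t 7.875 pos [512.8  117.09 113.66] tool shift [-1.37  0.63  0.06] yang 102.45933521798428 spin -0.026889673115695116 j [ 12.75  20.09 111.39  -0.1   48.65 -89.65] F [-5.91 -5.26  3.52] T [-0.75  0.66  0.  ] w 39.18343750895557
```

Request:
{"api": "move_arm", "payload": {"motion": [[0,0,0,-0.02,255],[0,0,0,-0.02,255],[0,0,0,-0.02,255],[0,0,0,0,255]]}}

```text
clock: 8.38
position: [512.9, 117.1, 113.7]
ee_rot: [[-0.962, -0.274, -0.002], [-0.274, 0.962, -0.002], [0.002, -0.001, -1.0]]
wrist_force: [-5.6, -4.7, 4.7]
gripper_width: 38.7
```

```bash
python3 -c "
from h import *
plan([514,118,113.6],104)"
```

```text
t 8.375 pos [512.86 117.06 113.67] tool shift [-1.35  0.59  0.07] yang 105.8895420714803 spin 0.0329787305022854 j [ 12.74  20.09 111.38  -0.09  48.65 -93.09] F [-5.57 -4.67  4.7 ] T [-0.86  0.66 -0.27] w 38.74228276500796
```

Request:
{"api": "move_arm", "payload": {"motion": [[0,0,0,-0.012,255],[0,0,0,-0.012,255],[0,0,0,0,255]]}}

```text
clock: 8.75
position: [512.9, 117.1, 113.7]
ee_rot: [[-0.955, -0.296, -0.002], [-0.296, 0.955, -0.002], [0.002, -0.001, -1.0]]
wrist_force: [-5.2, -5.5, 3.5]
gripper_width: 38.7
```

```bash
python3 -c "
from h import *
plan([514,118,113.6],104)"
```

```text
t 8.75 pos [512.88 117.07 113.69] tool shift [-1.35  0.56  0.08] yang 107.23987080236586 spin 0.0565464128405147 j [ 12.74  20.09 111.38  -0.09  48.65 -94.44] F [-5.22 -5.5   3.55] T [-0.93  0.58 -0.62] w 38.70046316204956
```

Request:
{"api": "move_arm", "payload": {"motion": [[0,0,0,-0.008,255],[0,0,0,0,255],[0,0,0,0,255]]}}

```text
clock: 9.12
position: [512.9, 117.0, 113.7]
ee_rot: [[-0.953, -0.304, -0.002], [-0.304, 0.953, -0.002], [0.002, -0.001, -1.0]]
wrist_force: [-5.1, -5.7, 4.1]
gripper_width: 38.9
```

```bash
python3 -c "
from h import *
plan([514,118,113.6],104)"
```

```text
t 9.125 pos [512.87 117.04 113.66] tool shift [-1.37  0.57  0.06] yang 107.70259877437411 spin 0.06462253949313486 j [ 12.74  20.09 111.38  -0.1   48.65 -94.9 ] F [-5.08 -5.69  4.05] T [-0.88  0.6  -0.33] w 38.89700090868851
```

Request:
{"api": "move_arm", "payload": {"motion": [[0,0,0,-0.01,255],[0,0,0,-0.01,255],[0,0,0,0,255],[0,0,0,0,255]]}}

```text
clock: 9.62
position: [512.9, 117.0, 113.7]
ee_rot: [[-0.946, -0.323, -0.002], [-0.323, 0.946, -0.002], [0.002, -0.001, -1.0]]
wrist_force: [-5.0, -5.1, 4.5]
gripper_width: 38.8
```

```bash
python3 -c "
from h import *
plan([514,118,113.6],104)"
```

```text
t 9.625 pos [512.87 117.01 113.67] tool shift [-1.39  0.58  0.06] yang 108.85049987899843 spin 0.08465719325610924 j [ 12.74  20.09 111.38  -0.1   48.64 -96.05] F [-5.02 -5.08  4.49] T [-0.9   0.56 -0.27] w 38.7992040264347
```

Request:
{"api": "move_arm", "payload": {"motion": [[0,0,0,-0.01,255],[0,0,0,-0.01,255],[0,0,0,0,255],[0,0,0,0,255]]}}

```text
clock: 10.12
position: [512.8, 117.0, 113.7]
ee_rot: [[-0.94, -0.342, -0.002], [-0.342, 0.94, -0.002], [0.002, -0.001, -1.0]]
wrist_force: [-5.4, -5.5, 2.5]
gripper_width: 38.9
```

```bash
python3 -c "
from h import *
plan([514,118,113.6],104)"
```

```text
t 10.125 pos [512.83 116.96 113.65] tool shift [-1.45  0.57  0.05] yang 109.99447591678125 spin 0.10462334167933851 j [ 12.73  20.09 111.39  -0.1   48.65 -97.19] F [-5.42 -5.47  2.46] T [-0.87  0.49 -0.22] w 38.94561622793706
```

Request:
{"api": "move_arm", "payload": {"motion": [[0,0,0,-0.01,255],[0,0,0,-0.01,255],[0,0,0,0,255],[0,0,0,0,255]]}}

```text
clock: 10.62
position: [512.9, 117.0, 113.7]
ee_rot: [[-0.933, -0.361, -0.002], [-0.361, 0.933, -0.002], [0.002, -0.001, -1.0]]
wrist_force: [-5.5, -4.9, 2.3]
gripper_width: 38.9
```

```bash
python3 -c "
from h import *
plan([514,118,113.6],104)"
```

```text
t 10.625 pos [512.89 116.99 113.68] tool shift [-1.4   0.54  0.08] yang 111.14480911858922 spin 0.12470044354589592 j [ 12.74  20.09 111.38  -0.1   48.65 -98.34] F [-5.55 -4.9   2.33] T [-0.88  0.41 -0.21] w 38.884670705917664
```

Request:
{"api": "move_arm", "payload": {"motion": [[0,0,0,-0.01,255],[0,0,0,-0.01,255],[0,0,0,0,255],[0,0,0,0,255]]}}

```text
clock: 11.12
position: [512.9, 117.0, 113.7]
ee_rot: [[-0.925, -0.379, -0.002], [-0.379, 0.925, -0.002], [0.002, -0.001, -1.0]]
wrist_force: [-6.2, -6.7, 1.3]
gripper_width: 38.6
```

```bash
python3 -c "
from h import *
plan([514,118,113.6],104)"
```

```text
t 11.125 pos [512.89 116.97 113.71] tool shift [-1.42  0.54  0.1 ] yang 112.29217164466063 spin 0.14472569733984122 j [ 12.73  20.08 111.38  -0.11  48.65 -99.49] F [-6.16 -6.68  1.31] T [-0.89  0.58 -0.22] w 38.56392381405819
```

Request:
{"api": "move_arm", "payload": {"motion": [[0,0,0,-0.01,255],[0,0,0,-0.01,255],[0,0,0,0,255],[0,0,0,0,255]]}}

```text
clock: 11.62
position: [512.9, 116.9, 113.7]
ee_rot: [[-0.917, -0.398, -0.002], [-0.398, 0.917, -0.002], [0.002, -0.001, -1.0]]
wrist_force: [-4.7, -5.1, 0.6]
gripper_width: 38.4
```

```bash
python3 -c "
from h import *
plan([514,118,113.6],104)"
```

```text
t 11.625 pos [512.89 116.93 113.67] tool shift [-1.44  0.54  0.06] yang 113.43915248751318 spin 0.16474428950491798 j [  12.73   20.09  111.38   -0.11   48.65 -100.63] F [-4.73 -5.13  0.62] T [-0.97  0.44 -0.18] w 38.4158160256654
```

Request:
{"api": "move_arm", "payload": {"motion": [[0,0,0,-0.01,255],[0,0,0,-0.01,255],[0,0,0,0,255],[0,0,0,0,255]]}}

```text
clock: 12.12
position: [512.9, 116.9, 113.7]
ee_rot: [[-0.91, -0.415, -0.002], [-0.415, 0.91, -0.002], [0.002, -0.001, -1.0]]
wrist_force: [-5.2, -6.0, 2.8]
gripper_width: 38.7
```

```bash
python3 -c "
from h import *
plan([514,118,113.6],104)"
```

```text
t 12.125 pos [512.92 116.94 113.67] tool shift [-1.43  0.51  0.07] yang 114.53412965599247 spin 0.18385524632904626 j [  12.73   20.09  111.38   -0.09   48.64 -101.75] F [-5.18 -6.04  2.8 ] T [-1.07  0.47 -0.59] w 38.69730733542362
```

Request:
{"api": "move_arm", "payload": {"motion": [[0,0,0,-0.003,255],[0,0,0,0,255],[0,0,0,0,255],[0,0,0,0,255]]}}

```text
clock: 12.62
position: [513.0, 117.0, 113.7]
ee_rot: [[-0.909, -0.418, -0.002], [-0.418, 0.909, -0.001], [0.002, -0.001, -1.0]]
wrist_force: [-5.3, -6.1, 4.5]
gripper_width: 38.4
```

```bash
python3 -c "
from h import *
plan([514,118,113.6],104)"
```

```text
t 12.625 pos [512.96 116.95 113.71] tool shift [-1.38  0.52  0.1 ] yang 114.67939569593528 spin 0.1863906170173819 j [  12.72   20.09  111.38   -0.09   48.64 -101.9 ] F [-5.27 -6.06  4.55] T [-1.07  0.57 -0.88] w 38.44828415771875
```

Request:
{"api": "move_arm", "payload": {"motion": [[0,0,0,0.05,255],[0,0,0,0.1,255],[0,0,0,0.12,255],[0,0,0,0.12,255],[0,0,0,0.12,255]]}}

```text
clock: 13.25
position: [512.8, 117.3, 113.7]
ee_rot: [[-0.997, 0.08, -0.002], [0.08, 0.997, -0.002], [0.002, -0.002, -1.0]]
wrist_force: [-4.8, -2.1, 4.2]
gripper_width: 39.0
```

Request:
{"api": "move_arm", "payload": {"motion": [[0,0,0,0.12,255],[0,0,0,0.12,255],[0,0,0,0.12,255],[0,0,0,0.12,255],[0,0,0,0.12,255]]}}

```text
clock: 13.88
position: [513.0, 117.8, 113.7]
ee_rot: [[-0.777, 0.63, -0.001], [0.63, 0.777, -0.001], [0.001, -0.001, -1.0]]
wrist_force: [-4.1, 0.4, 2.4]
gripper_width: 38.6
```

Request:
{"api": "move_arm", "payload": {"motion": [[0,0,0,0.12,255],[0,0,0,0.12,255],[0,0,0,0.12,255],[0,0,0,0.12,255],[0,0,0,0.12,255]]}}

```text
clock: 14.5
position: [513.5, 118.1, 113.7]
ee_rot: [[-0.286, 0.958, -0.0], [0.958, 0.286, -0.0], [-0.0, -0.001, -1.0]]
wrist_force: [-2.7, -0.2, 1.7]
gripper_width: 38.8
```

Request:
{"api": "move_arm", "payload": {"motion": [[0,0,0,0.12,255],[0,0,0,0.12,255],[0,0,0,0.12,255],[0,0,0,0.12,255],[0,0,0,0.12,255]]}}

```text
clock: 15.12
position: [514.0, 118.1, 113.7]
ee_rot: [[0.306, 0.952, 0.0], [0.952, -0.306, -0.0], [-0.0, 0.0, -1.0]]
wrist_force: [0.5, -0.0, -0.9]
gripper_width: 39.1
```

```bash
python3 -c "
from h import *
plan([514,118,113.6],-77.5)"
```

```text
t 15.125 pos [513.96 118.09 113.7 ] tool shift [-0.08  0.07  0.1 ] yang -17.79734054099406 spin 1.0420079797565902 j [ 12.79  20.12 111.32  -0.02  48.54  30.59] F [ 0.55 -0.02 -0.91] T [0.15 0.52 0.91] w 39.067428060612855
```

Request:
{"api": "move_arm", "payload": {"motion": [[0,0,0,0.12,255],[0,0,0,0.12,255],[0,0,0,0.12,255],[0,0,0,0.12,255],[0,0,0,0.12,255]]}}

```text
clock: 15.75
position: [514.5, 117.9, 113.7]
ee_rot: [[0.79, 0.614, 0.001], [0.614, -0.79, -0.0], [0.001, 0.001, -1.0]]
wrist_force: [1.9, -2.4, -3.5]
gripper_width: 38.7
```

Request:
{"api": "move_arm", "payload": {"motion": [[0,0,0,0.12,255],[0,0,0,0.12,255],[0,0,0,0.08,255],[0,0,0,0.06,255],[0,0,0,0.03,255]]}}

```text
clock: 16.38
position: [514.6, 117.6, 113.7]
ee_rot: [[0.968, 0.25, 0.002], [0.25, -0.968, -0.001], [0.001, 0.001, -1.0]]
wrist_force: [2.9, -3.8, -4.4]
gripper_width: 39.0
```

Request:
{"api": "move_arm", "payload": {"motion": [[0,0,0,0.025,255],[0,0,0,0.007,255],[0,0,0,0,255],[0,0,0,0,255]]}}

```text
clock: 16.88
position: [514.6, 117.6, 113.7]
ee_rot: [[0.975, 0.221, 0.002], [0.221, -0.975, -0.001], [0.001, 0.001, -1.0]]
wrist_force: [2.8, -4.7, -4.0]
gripper_width: 38.5
```

```bash
python3 -c "
from h import *
plan([514,118,113.6],-77.5)"
```

```text
t 16.875 pos [514.62 117.57 113.69] tool shift [-0.51 -0.56  0.09] yang -77.20347383915355 spin 0.005175357825068926 j [ 12.74  20.13 111.31  -0.08  48.48  90.  ] F [ 2.84 -4.72 -4.03] T [-0.17 -0.25  0.1 ] w 38.514384094648
```

Request:
{"api": "move_arm", "payload": {"motion": [[0,0,0,0,0],[0,0,0,0,0],[0,0,0,0,0],[0,0,0,0,0]]}}

```text
clock: 17.38
position: [513.8, 118.2, 113.5]
ee_rot: [[0.975, 0.223, 0.0], [0.223, -0.975, 0.0], [0.0, -0.0, -1.0]]
wrist_force: [-0.1, -0.3, -0.2]
gripper_width: 85.3
```

Request:
{"api": "move_arm", "payload": {"motion": [[0,0,-0.02,0,0],[0,0,-0.04,0,0],[0,0,-0.04,0,0],[0,0,0,0,0]]}}

```text
clock: 17.88
position: [515.7, 118.6, 216.5]
ee_rot: [[0.975, 0.223, 0.006], [0.223, -0.975, 0.001], [0.006, -0.0, -1.0]]
wrist_force: [-0.1, -0.8, 0.2]
gripper_width: 85.3
```

Run:
```python
from h import *
from plant import read_camera
plan([475.5,-6.3,150],-77.2)
c=read_camera("scene")
cv2.imwrite("pics/s2.png",cv2.resize(c["image"][120:330,180:400],None,fx=2.7,fy=2.7,interpolation=cv2.INTER_CUBIC)[...,::-1])
```

```text
t 17.875 pos [515.7  118.61 216.48] tool shift [-67.41 112.81  66.08] yang -77.1247737966912 spin 0.0013129449315132404 j [ 12.79  12.43 106.4    0.    60.83  89.91] F [-0.1  -0.77  0.2 ] T [0.02 0.03 0.01] w 85.28301785093194
```

View pics/s2.png

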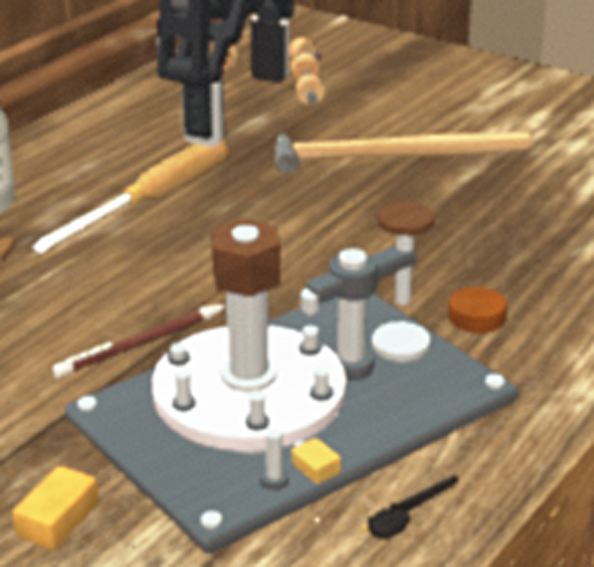

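The picture shows the knob released at crop (245,260) with its flats back in notch orientation, the screws in notch positions and the bystanders unmoved. Next is the button.

Request:
{"api": "move_arm", "payload": {"motion": [[-0.022,0.037,0,0,255],[-0.022,0.038,0,0,255],[-0.021,0.038,0,0,255],[0,0,0.03,0,255],[0,0,0.03,0,255]]}}

```text
clock: 18.55
position: [474.7, -7.2, 151.7]
ee_rot: [[0.975, 0.221, -0.001], [0.221, -0.975, 0.0], [-0.001, -0.0, -1.0]]
wrist_force: [-0.3, -0.3, 0.8]
gripper_width: 0.0
```

Request:
{"api": "move_arm", "payload": {"motion": [[0,0,0.01,0,255],[0,0,0,0,255],[0,0,0,0,255],[0,0,0,0,255]]}}

```text
clock: 19.05
position: [476.2, -6.4, 144.2]
ee_rot: [[0.975, 0.223, 0.002], [0.223, -0.975, -0.0], [0.002, 0.0, -1.0]]
wrist_force: [-0.0, 0.6, 0.1]
gripper_width: -0.1
```

Run:
```python
from h import *
from plant import read_camera
plan([475.5,-6.3,120],-77.2)
c=read_camera("scene");t=read_camera("top")
a=cv2.resize(c["image"][120:270,260:400],None,fx=2.8,fy=2.8);b=cv2.resize(t["image"][185:290,215:313],(392,420))
cv2.imwrite("pics/s3.png",np.hstack([a,b])[...,::-1])
```

```text
t 19.05 pos [476.24  -6.44 144.22] tool shift [-0.72 -0.31 24.22] yang -77.10451572102124 spin 0.001666515052072155 j [ -0.95  13.4  116.12  -0.    50.38  76.15] F [-0.03  0.57  0.1 ] T [ 0.02  0.01 -0.02] w -0.1394708809599234
```

View pics/s3.png

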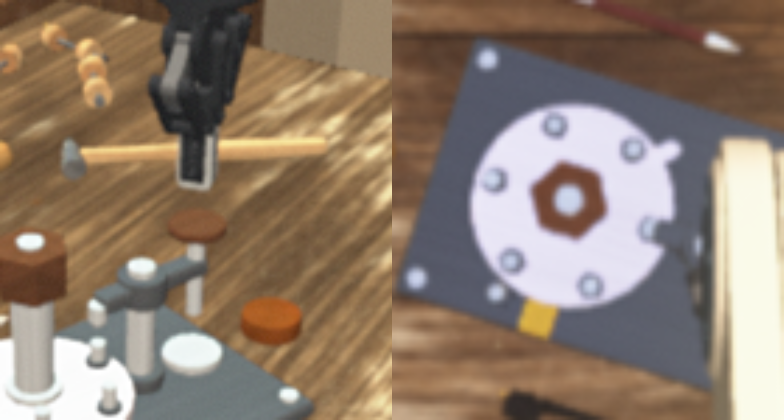

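Left half: the shut fingers are above the button (left 195,225). Right half: the lug (665,155) is one notch clockwise of where it started, so the turret is in notch 3. Next I press.

Request:
{"api": "move_arm", "payload": {"motion": [[-0.0005,0,0.01,0,255],[0,0,0.008,0,255],[0,0,0.004,0,255],[0,0,0,0,255],[0,0,0,0,255]]}}

```text
clock: 19.77
position: [475.2, -6.7, 121.4]
ee_rot: [[0.975, 0.223, 0.0], [0.223, -0.975, 0.0], [0.0, -0.0, -1.0]]
wrist_force: [-0.4, 0.4, -0.1]
gripper_width: -0.1
```

Request:
{"api": "move_arm", "payload": {"motion": [[0,0,0.0015,0,255],[0,0,0.0015,0,255],[0,0,0.0015,0,255],[0,0,0.0015,0,255],[0,0,0,0,255]]}}

```text
clock: 20.4
position: [475.2, -6.7, 115.4]
ee_rot: [[0.975, 0.223, 0.0], [0.223, -0.975, 0.0], [0.0, 0.0, -1.0]]
wrist_force: [0.1, -0.4, 1.6]
gripper_width: -0.1
```

Request:
{"api": "move_arm", "payload": {"motion": [[0,0,0.0007,0,255],[0,0,0.0007,0,255],[0,0,0.0006,0,255],[0,0,0,0,255]]}}

```text
clock: 20.9
position: [475.2, -6.7, 113.4]
ee_rot: [[0.975, 0.223, 0.0], [0.223, -0.975, -0.0], [0.0, 0.0, -1.0]]
wrist_force: [0.1, -0.2, 1.4]
gripper_width: -0.1
```

Request:
{"api": "move_arm", "payload": {"motion": [[0,0,0.0005,0,255],[0,0,0.0005,0,255],[0,0,0,0,255]]}}

```text
clock: 21.28
position: [475.2, -6.7, 112.4]
ee_rot: [[0.975, 0.223, 0.0], [0.223, -0.975, -0.0], [0.0, 0.0, -1.0]]
wrist_force: [-0.4, 0.4, 2.0]
gripper_width: -0.2
```

Request:
{"api": "move_arm", "payload": {"motion": [[0,0,0.0005,0,255],[0,0,0.0005,0,255],[0,0,0,0,255]]}}

```text
clock: 21.65
position: [475.2, -6.7, 111.4]
ee_rot: [[0.975, 0.223, 0.0], [0.223, -0.975, 0.0], [0.0, 0.0, -1.0]]
wrist_force: [-0.0, 0.0, 1.9]
gripper_width: -0.4
```

Request:
{"api": "move_arm", "payload": {"motion": [[0,0,0.0005,0,255],[0,0,0.0005,0,255],[0,0,0,0,255]]}}

```text
clock: 22.02
position: [475.2, -6.7, 110.4]
ee_rot: [[0.975, 0.223, 0.0], [0.223, -0.975, -0.0], [0.0, 0.0, -1.0]]
wrist_force: [1.2, -0.8, 3.2]
gripper_width: 0.3
```

Request:
{"api": "move_arm", "payload": {"motion": [[0,0,0.0004,0,255],[0,0,0.0004,0,255],[0,0,0,0,255]]}}

```text
clock: 22.4
position: [475.1, -6.6, 109.6]
ee_rot: [[0.975, 0.223, 0.0], [0.223, -0.975, 0.0], [0.0, -0.0, -1.0]]
wrist_force: [0.8, -0.2, 2.6]
gripper_width: 0.1
```

Request:
{"api": "move_arm", "payload": {"motion": [[0,0,0.0005,0,255],[0,0,0.0005,0,255],[0,0,0,0,255]]}}

```text
clock: 22.78
position: [475.1, -6.7, 108.6]
ee_rot: [[0.975, 0.223, 0.0], [0.223, -0.975, -0.0], [0.0, 0.0, -1.0]]
wrist_force: [0.7, -0.1, 2.8]
gripper_width: 0.2
```

Request:
{"api": "move_arm", "payload": {"motion": [[0,0,0.0005,0,255],[0,0,0.0005,0,255],[0,0,0,0,255]]}}

```text
clock: 23.15
position: [475.1, -6.7, 107.6]
ee_rot: [[0.975, 0.223, 0.0], [0.223, -0.975, -0.0], [0.0, 0.0, -1.0]]
wrist_force: [1.0, -0.3, 3.0]
gripper_width: -0.2
```

Request:
{"api": "move_arm", "payload": {"motion": [[0,0,0.0005,0,255],[0,0,0.0005,0,255],[0,0,0,0,255]]}}

```text
clock: 23.52
position: [475.1, -6.7, 106.6]
ee_rot: [[0.975, 0.223, 0.0], [0.223, -0.975, 0.0], [0.0, -0.0, -1.0]]
wrist_force: [0.8, -0.6, 2.1]
gripper_width: 0.4
```

Request:
{"api": "move_arm", "payload": {"motion": [[0,0,0.0005,0,255],[0,0,0.0005,0,255],[0,0,0,0,255]]}}

```text
clock: 23.9
position: [475.2, -6.7, 105.8]
ee_rot: [[0.975, 0.223, 0.0], [0.223, -0.975, -0.0], [0.0, 0.0, -1.0]]
wrist_force: [1.0, -0.4, 5.8]
gripper_width: 0.0
```

Request:
{"api": "move_arm", "payload": {"motion": [[0,0,0.0003,0,255],[0,0,0,0,255],[0,0,0,0,255]]}}

```text
clock: 24.28
position: [475.2, -6.7, 105.6]
ee_rot: [[0.975, 0.223, 0.0], [0.223, -0.975, -0.0], [0.0, 0.0, -1.0]]
wrist_force: [-0.7, -0.7, 7.2]
gripper_width: 0.0
```

Request:
{"api": "move_arm", "payload": {"motion": [[0,0,0.0003,0,255],[0,0,0,0,255],[0,0,0,0,255]]}}

```text
clock: 24.65
position: [475.2, -6.7, 105.5]
ee_rot: [[0.975, 0.223, 0.0], [0.223, -0.975, -0.0], [0.0, 0.0, -1.0]]
wrist_force: [-0.3, -1.0, 10.6]
gripper_width: 0.3
```

Force is 10.6 N, so the foot is seated. I'll hold it there.

Request:
{"api": "move_arm", "payload": {"motion": [[0,0,0.0001,0,255],[0,0,0,0,255],[0,0,0,0,255],[0,0,0,0,255],[0,0,0,0,255]]}}

```text
clock: 25.28
position: [475.2, -6.7, 105.4]
ee_rot: [[0.975, 0.223, 0.0], [0.223, -0.975, -0.0], [0.0, 0.0, -1.0]]
wrist_force: [-1.6, -0.3, 11.0]
gripper_width: -0.1
```

Held for more than 0.6 s at 11 N. Next I retract, letting the button spring up with the fingers.

Request:
{"api": "move_arm", "payload": {"motion": [[0,0,-0.002,0,255],[0,0,-0.004,0,255],[0,0,-0.004,0,255],[0,0,-0.004,0,255],[0,0,-0.01,0,255]]}}

```text
clock: 25.9
position: [474.1, -6.6, 128.7]
ee_rot: [[0.975, 0.223, -0.002], [0.223, -0.975, 0.0], [-0.002, -0.001, -1.0]]
wrist_force: [-1.7, -0.1, -0.5]
gripper_width: -0.1
```

Request:
{"api": "move_arm", "payload": {"motion": [[0,0,-0.03,0,255],[0,0,-0.04,0,255],[0,0,-0.04,0,255],[0,0,0,0,255],[0,0,0,0,255]]}}

```text
clock: 26.52
position: [474.4, -6.6, 238.5]
ee_rot: [[0.975, 0.223, -0.001], [0.223, -0.975, 0.0], [-0.001, -0.0, -1.0]]
wrist_force: [-0.4, -0.6, -0.3]
gripper_width: 0.1
```

Run:
```python
from h import *
from plant import read_camera,readout
c=read_camera("scene");t=read_camera("top");print(readout.read_state()["wrist_force"])
a=cv2.resize(c["image"][180:320,220:360],(420,420));b=cv2.resize(t["image"][185:290,215:305],(360,420))
cv2.imwrite("pics/s4.png",np.hstack([a,b])[...,::-1])
```

```text
[0.65 0.57 0.48]
```

View pics/s4.png

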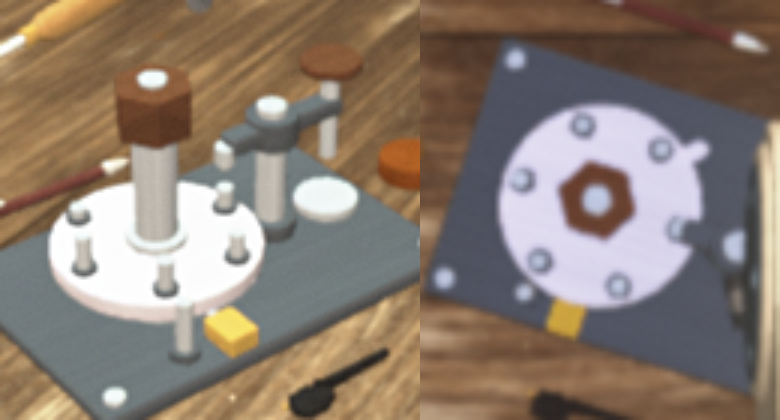

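The button is back up (left 330,62), the lug is in notch 3 (right 695,150), the bystanders are in place and the robot is clear. Handing in.

```bash
python3 -c "
from plant import workorder
print(workorder.finish_job())"
```

```text
the job is handed in; nothing more can be done
None
```

The job is done and handed in at about 26.6 s on the robot's clock.

- **Turret, back to the stop:** It started in notch 2. I wound it anticlockwise until it met the end stop about 12° past notch 0. The torque there was 0.88 N m in all. Less about 0.2 N m for the pawl, that is roughly 10 N at the lug.
- **Turret, three clicks:** I turned it clockwise to notch 3 and let go. I counted the clicks from notch 0, where the wrist torque had read zero, to 3.14 rad. The last pictures show the lug one notch clockwise of where it started, as expected.
- **Punch:** The foot seated at about 12.5 mm of travel. I held it at 10.6 to 11 N for at least 0.6 s, then let it spring back up.

**Last checks:** The button is up, the turret is still in notch 3, and the wax, peg, pencil and rosin look unmoved in the views taken after the turret was set. The wrist force is near zero with the arm well clear. No final check failed. While I was turning the knob, the torque readings jumped around because of damping, so I took the stop contact from readings made once it had settled.

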